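# Bed the seal bar and start the clamp screw

## Robot

A 7-joint arm with a two-finger parallel gripper is mounted at the origin on the work surface. World frame = base frame: x ahead of the robot, y to its left, z up, the work surface at z = 0. Lengths are in mm, angles in rad, forces in N, time in s.
With the tool pointing down it reaches from about 400 to 875 mm from the base axis. Payload 4.4 kg.
Tool frame: the origin (TCP) lies at the very end of the fingers, on their centre line; the grasp point (between the pads) lies 19 mm behind it; y points along the fingers, x is the direction in which the jaws open and shut, and the axes are right-handed (so a half turn about y gives the same grasp; the last joint's range is limited). The gripper opens to 85 mm and grips with 20 to 120 N. Pads are 22 mm wide; open, the fingers measure 114 mm over their backs; the gripper's body (76 mm by 85 mm) begins 54 mm behind the grasp point. The pads swing forward as they close: fully open they stand 13 mm farther back than shut.
Start: joints at [-1.362, 0.628, 0.038, 1.517, -0.027, 0.996, -0.02], TCP at [176.356, 625.633, 231.313] pointing down, gripper open.
Joint ranges: [-3.06, 3.06], [-0.37, 2.12], [-1.25, 1.32], [0.18, 2.47], [-1.1, 4.24], [0.23, 1.98], [-2.94, 2.94]. Speed limits (rad/s): [2.57, 2.57, 3.14, 3.14, 3.14, 3.14, 3.14].

## Interface

Orientations are given as [roll, pitch, yaw] about the fixed x, y, z axes, in that order (R = Rz(yaw) Ry(pitch) Rx(roll)).
In Python, from cell import readout, eyes, finish_job gives the robot as it stands. The module is installed in compiled form; this text tells all that it offers.
- The arm moves only by the tool apply_moves, never from a script. Its argument "commands" is a list that holds one entry, the list of rows, each a list of 6 numbers: the shift along the tool's x, y, z in units of 0.04 m (1.0 is 0.04 m), then the turn, a rotation vector about the tool's x, y, z in units of 5 degrees (1.0 is 5 degrees). A call has 1 to 8 rows; each row shifts and turns the pose as measured when the row begins, along the tool's axes as they then stand; what a row does not reach is not made up. A row lasts 1/12 s, in which the tool goes at most 41.7 mm and 7.16 degrees, less where a joint would pass 70% of its speed; a pose out of reach is approached as far as the arm can. A call with a number of a shift or a turn outside -1 to 1 is refused whole. A call with a gripper value outside its range is refused whole. "claw" is the finger opening in mm, from 0 to 85.4, set as the call begins (left out, the last holds). The fingers move at their own pace and stop on an object; the grip force is fixed at half the most. Time passes only in rows, so rows that do not move let the fingers close. It gives the time, the measured TCP pose, the force and the opening at its end, in the units of the state.
- readout.read_state(): the state, without advancing time (a new reading comes with each control period).
- eyes.get_image(name): name is "side" or "top"; returns a dict with "image" (420x560x3 uint8, red, green, blue), "mtx" (3x3 intrinsics, pixels), "k1" (the pictures are not rectified: a ray, as slopes to the right and down, at radius r is drawn at 1 + k1 r^2 times it, then the intrinsics apply), "rvec" (rotation vector, rad) and "tvec" (3), from world to camera coordinates, as OpenCV has them. Camera axes: x right, y down, z forward; pixel columns grow to the right and rows downward; lengths in mm; the calibration is good to about 2 mm. A picture is of the moment at which its call begins. There is no depth.
- finish_job(): hands the job in, once; it reports no verdict.
The state is a dict: "clock": time; "qpos": joint angles; "qd": joint speeds; "tau": joint torques, N m; "eef_pos": TCP position; "tool_rot": TCP orientation; "force": force on the tool from outside, world axes, zero at the start; "torque": the same for the moment, N m; "width": finger opening in mm.
Only numpy, scipy, OpenCV 4.12 (cv2) and the standard library are available. Lean on these libraries where they do the work, as an engineer would, in place of code of your own. Each camera call takes 0.05 s, during which the arm holds its last target. There are 200 camera calls.

## Task

Take the smoothing block by its handle and draw it lengthways along the filter clamp's sprung seal bar, from the end beside the crank screw to the other end, pressing steadily so that the bar stays sunk about half its travel and never bottoms, then set the block upright on the bench again. Then start the screw: turn its crank backward (counter-clockwise from above) until you feel the thread drop, turn it forward one full turn from there, and finish still gripping the crank's handle sleeve, holding the screw still at that depth. Leave the beaker, jar and tube rack alone.

Things in the scene. Friction and masses are not known exactly. Their poses are not given: they have to be found in the camera images.
- clamp: The filter clamp, fixed to the bench: an aluminium base plate 130 x 340 x 18 mm lying along its own y, with a white seal bar on its -y part and a round steel threaded boss with a crank screw on its +y part. Origin: centre of its underside on the bench; z up; at yaw 0 its axes are those of the world, and it stands within about 15 degrees of that.
- bar_near (a point): The middle of the seal bar's top edge at its end beside the screw, on the unpressed top face (53 mm above the bench; fixed, does not sink with the bar). The bar is 30 mm wide and 180 mm long, between this point and bar_far.
- bar_far (a point): The same at the bar's other end, away from the screw.
- seal_bar (a joint): How far the sprung seal bar is pressed down, m: 0 up, 0.012 at its bottom stop; it moves straight down without tilting. It takes about 1 N to start it moving, then 1 N per mm more (about 7 N of push at half travel).
- block: Smoothing block, 180 g or so, loose on the bench, left or right of the clamp: aluminium sole 60 (own x) x 30 (own y) x 16 mm high, and on its middle a grey upright handle 34 (x) x 16 (y) x 40 mm high, top 56 mm above the sole's underside. Origin: centre of the underside; z up. Pinch the handle across its 16 mm.
- screw_axis (a point): Centre of the boss's top face (52 mm above the bench), on the vertical axis of the screw; fixed.
- sleeve: Black handle sleeve of the crank, upright, 18 mm in diameter, 34 mm high, 45 mm from the screw's axis. Origin: centre of its lower end, 94 mm above the bench at the start. It spins and slides freely (22 mm upward) on a 9 mm pin: gripped, it keeps its height while the screw sinks by its own weight. Pin top 24 mm above the sleeve's top, crank arm and hub 6 mm below its lower end.
- screw (a joint): Turn of the screw about its vertical axis, rad, growing forward (clockwise from above); at 0 the crank points along the clamp's -x. Where the thread begins is not told and differs every time: 0.5 to 2.3 rad backward of the start. Turns easily (under 2 N at the sleeve).
- screw_depth (a joint): How far the screw has gone down, m: 0 at the start, resting on the thread's mouth. Turned backward it drops 0.008 by its own weight where the thread begins, and meets a stop about 0.4 rad past that; from there it sinks 0.008 per forward turn: one turn after the drop it reads about 0.016. Turned forward from the start it stays up and jams. Pushing does not drive it.
- beaker: Glass beaker, 68 mm across, 85 mm high, loose, on the opposite side of the clamp from the block. Bystander. Origin: centre of its underside.
- jar: Amber glass jar, 60 mm across, 85 mm high, loose, beyond the clamp. Bystander. Origin: centre of its underside.
- tube_rack: Green tube rack 60 x 150 mm, about 85 mm high, loose, beyond the clamp. Bystander. Origin: centre of its underside.
Not all that is in view belongs to the job. Several things have the shape of the block; the one meant has the colours described above.

How it is judged:
By the outcome, as a careful person would: the job done as asked, in the order asked, and still so for the second after the job is handed in, while the arm keeps its last pose, push and grip.
It also fails if it takes over 72 s, if anything falls off the work surface, if the arm or the gripper's body presses on something with over 40 N, if the wrist force passes 120 N, or if a joint passes its speed limit or range.

## Working session

There is one attempt and no reset: what is moved stays moved. The work goes in short steps, Python scripts to look and compute and a tool call to move; the robot and the scene stay as the last step left them, time stands still between calls to the robot, and variables do not carry over. Pictures are saved under pics/ and viewed, about 8 in all and at most 12, crops included, and the job is handed in when it is done.

Besides the shell and the picture viewer there is one more tool, called after ">>>" as name(argument=value, ...), one argument or row to a line, values as JSON. apply_moves: Moves the arm, as the interface text tells. Shifts and turns lie within -1 to 1; 1 stands for 0.04 m of shift or 5 degrees of turn. Its arguments: {"type":"object","properties":{"commands":{"type":"array"},"claw":{"type":"number"}},"required":["commands"]}

```bash
mkdir -p pics; cat > h.py <<'E'
import numpy as np, cv2
from scipy.spatial.transform import Rotation as R
from cell import readout, eyes, finish_job
def shot(n,f=None):
    d=eyes.get_image(n); 
    if f: cv2.imwrite(f,d["image"][:,:,::-1])
    return d
def ray(d,uv):
    K=np.array(d["mtx"]);p=(np.array([*uv,1.])@np.linalg.inv(K).T)[:2]
    rd=np.linalg.norm(p);r=rd
    for _ in range(30): r=rd/(1+d["k1"]*r*r)
    s=p*(r/rd if rd>0 else 1)
    M=cv2.Rodrigues(np.array(d["rvec"],float))[0];t=np.array(d["tvec"],float).ravel()
    return -M.T@t, M.T@np.array([*s,1])
def atz(d,uv,z):
    o,v=ray(d,uv);return o+v*(z-o[2])/v[2]
def proj(d,P):
    M=cv2.Rodrigues(np.array(d["rvec"],float))[0];c=M@np.array(P,float)+np.array(d["tvec"],float).ravel()
    s=c[:2]/c[2];s=s*(1+d["k1"]*(s@s));return (np.array(d["mtx"])@np.array([*s,1]))[:2]
def crop(d,f,x0,y0,x1,y1,k):
    c=d["image"][y0:y1,x0:x1,::-1];cv2.imwrite(f,cv2.resize(c,None,fx=k,fy=k,interpolation=cv2.INTER_CUBIC))
E
cat > a.py <<'E'
from h import *
import pickle
T=shot("top","pics/t0.png");S=shot("side","pics/s0.png")
pickle.dump((T,S),open("p0.pkl","wb"))
for d in(T,S): print(ray(d,(280,210)),d["k1"])
s=readout.read_state();print(s)
E
python3 a.py
```

```text
(array([ 464.9670038 ,  -33.43345241, 1283.19592811]), array([ 0.13273241,  0.03086132, -0.99073107])) -0.17134499449796342
(array([ 324.79493478, -659.07548457,  605.07944653]), array([ 0.31782845,  0.739863  , -0.59295366])) 0.0007914030749285345
{'clock': 0.1, 'qpos': array([-1.36182622,  0.62923672,  0.03845668,  1.51827473, -0.02703555,
        0.9963105 , -0.02000304]), 'qd': array([-0.00017931, -0.00220206,  0.00213223, -0.00192612,  0.00010823,
       -0.00174984,  0.00055761]), 'tau': array([ 3.23365486e-03, -5.64536297e+01,  1.23053379e+00, -1.93973422e+01,
        1.12767558e-02,  5.36938605e-03,  3.26273562e-05]), 'eef_pos': array([176.17548726, 625.08125723, 230.49006881]), 'tool_rot': array([-1.57079014,  0.00171147,  1.29599404]), 'force': array([-0.61496434,  0.6736536 , -1.63369001]), 'torque': array([-0.02426465, -0.04518185, -0.00503544]), 'width': 85.28192519846505}
```

View pics/t0.png

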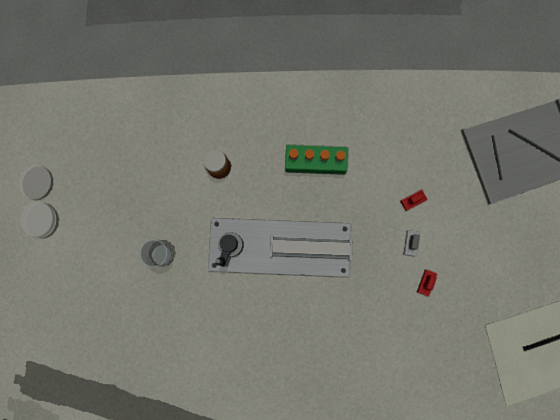

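View pics/s0.png

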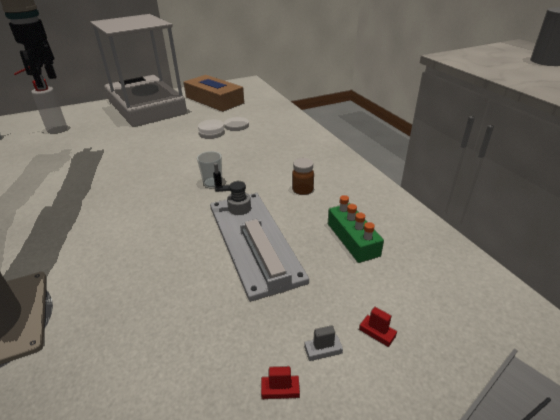

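Top view: the grey-handled block with the aluminium sole is at (412,242). Lookalikes are the red blocks at (414,200) and (427,283). The clamp spans (209-352, 219-277), with its boss at (230,244) and the crank sleeve near (222,260). The beaker is at (158,253), the jar at (217,165) and the rack at (317,160). Next is one close crop of each view.

```bash
cat > b.py <<'E'
from h import *
import pickle
T,S=pickle.load(open("p0.pkl","rb"))
crop(T,"pics/t1.png",200,190,440,300,3.33)
a=S["image"][175:300,200:320,::-1];b=S["image"][310:400,260:400,::-1]
a=cv2.resize(a,(480,500),interpolation=cv2.INTER_CUBIC) ;
cv2.imwrite("pics/s1.png",a)
cv2.imwrite("pics/s2.png",cv2.resize(b,None,fx=5,fy=5,interpolation=cv2.INTER_CUBIC))
E
python3 b.py
```

```text
(no output)
```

View pics/t1.png

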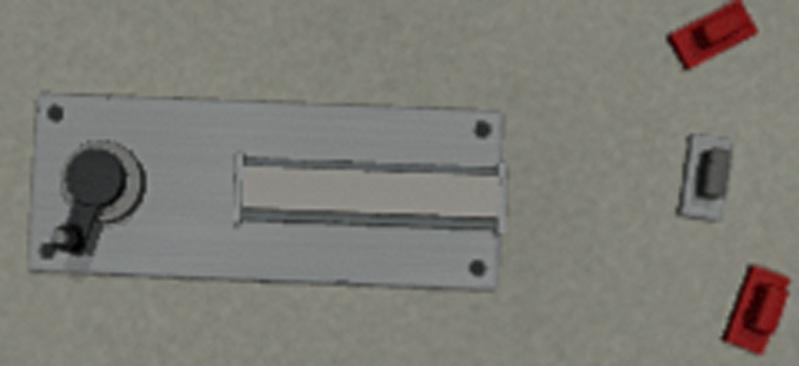

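View pics/s1.png

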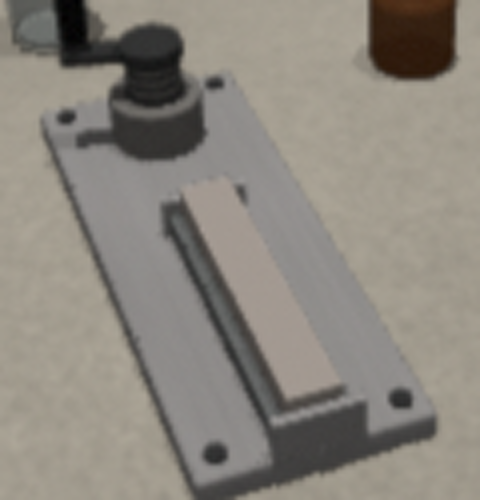

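View pics/s2.png

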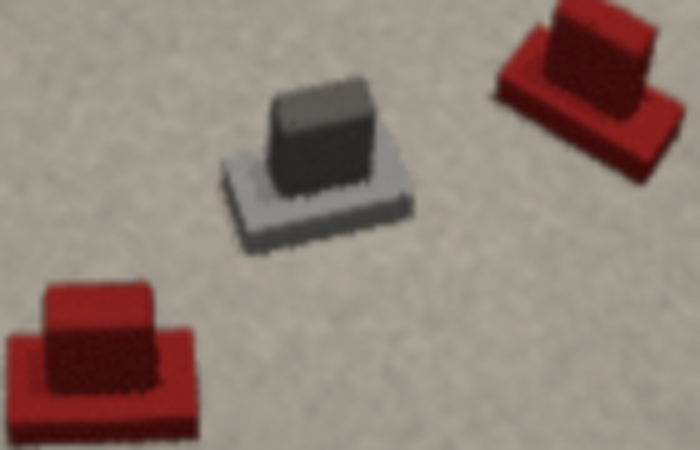

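Close crops: the grey block is at top crop (705,178), its handle top around (713,173), and in the side view its handle top is at s2 (322,103). The bar's corners in t1 are (244,163), (500,176), (498,219) and (240,207). The plate's corners are (38,93), (503,110), (495,290) and (28,271).

```bash
cat > c.py <<'E'
from h import *
import pickle
T,S=pickle.load(open("p0.pkl","rb"))
t=lambda x,y:((x+.5)/3.33+200-.5,(y+.5)/3.33+190-.5)
s1=lambda x,y:(x/4+200,y/4+175); s2=lambda x,y:(x/5+260,y/5+310)
def q(n,d,ps,z):
    P=np.array([atz(d,p,z) for p in ps])[:,:2];print(n,P.round(1).tolist(),"mean",P.mean(0).round(1));return P
P=q("plateT",T,[t(38,93),t(503,110),t(495,290),t(28,271)],18)
v=P[0]-P[1]+P[3]-P[2];print("yaw",np.degrees(np.arctan2(-v[0],v[1])),np.linalg.norm(v)/2)
P=q("barT",T,[t(244,163),t(500,176),t(498,219),t(240,207)],53)
v=P[0]-P[1]+P[3]-P[2];print("yaw",np.degrees(np.arctan2(-v[0],v[1])),np.linalg.norm(v)/2)
q("near,far",T,[t(242,185),t(499,197.5)],53)
q("barS",S,[s1(180,192),s1(225,177),s1(345,383),s1(285,402)],53)
q("bossT",T,[t(106,182)],52)
q("pinT",T,[t(70,236)],152);q("sleeveT",T,[t(70,238)],128)
q("hubT",T,[t(95,178)],100)
P=q("soleT",T,[t(689,134),t(733,137),t(720,221),t(678,216)],12)
P=q("handT",T,[t(703,148),t(729,151),t(723,198),t(698,194)],56)
v=P[0]-P[3]+P[1]-P[2];print("long dir",np.degrees(np.arctan2(v[1],v[0])))
P=q("handS",S,[s2(272,100),s2(362,80),s2(375,110),s2(285,130)],56)
P=q("soleS bottom",S,[s2(247,254),s2(413,215)],0)
P=q("soleS top",S,[s2(247,236),s2(411,197),s2(225,160)],16)
v=P[1]-P[0];print(np.degrees(np.arctan2(v[1],v[0])))
q("beaker",T,[(153,256)],0);q("jarT",T,[(222,170)],0)
crop(S,"pics/s3.png",195,150,275,215,8)
E
python3 c.py
```

```text
plateT [[619.0, 173.8], [600.6, -164.0], [471.1, -154.7], [489.6, 181.2]] mean [545.1   9.1]
yaw -3.1299016333359497 337.3175097494851
barT [[562.7, 22.4], [550.4, -156.9], [520.3, -154.7], [531.8, 25.5]] mean [541.3 -65.9]
yaw -3.778945141501476 180.13694747113175
near,far [[547.2, 24.0], [535.3, -155.8]] mean [541.3 -65.9]
barS [[529.1, 18.7], [557.2, 20.7], [550.3, -157.7], [518.8, -157.0]] mean [538.8 -68.8]
bossT [[550.8, 119.9]] mean [550.8 119.9]
pinT [[509.3, 131.0]] mean [509.3 131. ]
sleeveT [[508.9, 134.5]] mean [508.9 134.5]
hubT [[550.3, 121.4]] mean [550.3 121.4]
soleT [[581.2, -300.2], [578.3, -332.7], [517.3, -320.6], [521.7, -289.8]] mean [ 549.6 -310.8]
handT [[567.1, -300.6], [564.6, -319.0], [531.6, -313.4], [534.8, -295.7]] mean [ 549.5 -307.2]
long dir -9.146090190851647
handS [[533.8, -304.6], [564.8, -310.2], [562.7, -322.3], [532.2, -316.7]] mean [ 548.4 -313.4]
soleS bottom [[518.0, -320.0], [576.9, -330.8]] mean [ 547.4 -325.4]
soleS top [[516.0, -323.1], [573.2, -333.2], [522.7, -293.8]] mean [ 537.3 -316.7]
-10.075429435136
beaker [[528.0, 322.1]] mean [528.  322.1]
jarT [[740.1, 149.8]] mean [740.1 149.8]
```

View pics/s3.png

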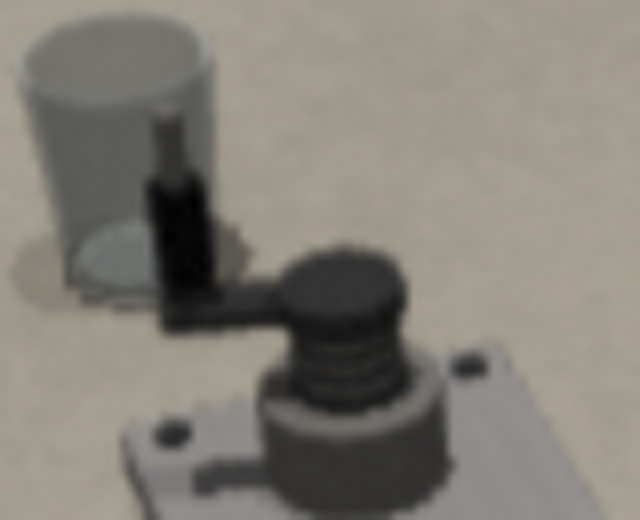

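The side crop shows the pin top at s3 (165,112), the sleeve top at (177,182) and the boss top centre at (352,388). Triangulating with both views and planning the reach.

```bash
cat >> h.py <<'E'
def tri(a,ua,b,ub):
    o,v=ray(a,ua);p,w=ray(b,ub);v/=np.linalg.norm(v);w/=np.linalg.norm(w)
    A=np.eye(3)-np.outer(v,v);B=np.eye(3)-np.outer(w,w)
    x=np.linalg.solve(A+B,A@o+B@p);return x.round(1)
def plan(x,y,z,yawdeg=None):
    s=readout.read_state();M=R.from_euler('xyz',s["tool_rot"]).as_matrix()
    d=M.T@(np.array([x,y,z])-s["eef_pos"])/40
    yaw=np.degrees(np.arctan2(M[1,0],M[0,0]))
    t=np.zeros(3)
    if yawdeg is not None:
        G=R.from_euler('xyz',[-np.pi/2,0,np.radians(yawdeg)]).as_matrix()
        t=np.degrees(R.from_matrix(M.T@G).as_rotvec())/5
    print("t",round(s["clock"],2),"pos",s["eef_pos"].round(1),"rpy",np.degrees(s["tool_rot"]).round(1),"F",s["force"].round(1),"T",np.round(s["torque"],2),"w",round(s["width"],1))
    print(" shift",d.round(2),"turn",t.round(2),"q",s["qpos"].round(2))
E
cat > d.py <<'E'
from h import *
import pickle
T,S=pickle.load(open("p0.pkl","rb"))
t=lambda x,y:((x+.5)/3.33+200-.5,(y+.5)/3.33+190-.5)
s1=lambda x,y:(x/4+199.5,y/4+174.5); s2=lambda x,y:(x/5+259.6,y/5+309.6); s3=lambda x,y:(x/8+194.5,y/8+149.5)
print("handle top",tri(T,t(713,173),S,s2(323,105)))
print("boss",tri(T,t(106,182),S,s3(352,388)),atz(S,s3(352,388),52))
print("pin",tri(T,t(70,236),S,s3(165,112)),atz(S,s3(165,112),152),"slv",atz(S,s3(178,182),128))
print("far",tri(T,t(499,197.5),S,s1(315,393)),"near",tri(T,t(242,185),S,s1(203,184)))
for b,tp in ((s1(368,455),s1(366,403)),(s1(273,478),s1(272,412))):
    B=atz(S,b,18)
    for h in (30,35,41,46,50): print(h,proj(S,[B[0],B[1],h]).round(1),end=' ')
    print("wall top px",tp)
plan(520,200,235);plan(549,-310.5,235,80.5)
E
python3 d.py
```

```text
handle top [ 550.1 -308.5   49.9]
boss [549.9 120.   52.5] [549.15990711 120.94007215  52.        ]
pin [507.1 131.  155. ] [506.19636592 136.76192509 152.        ] slv [507.35512478 137.14226211 128.        ]
far [ 534.8 -155.7   52.5] near [545.7  24.5  50.9]
30 [291.5 284. ] 35 [291.5 282.3] 41 [291.5 280.1] 46 [291.5 278.3] 50 [291.5 276.8] wall top px (291.0, 275.25)
30 [267.5 289.8] 35 [267.4 288. ] 41 [267.3 285.8] 46 [267.2 284. ] 50 [267.1 282.6] wall top px (267.5, 277.5)
t 0.1 pos [176.2 625.1 230.5] rpy [-90.    0.1  74.3] F [-0.6  0.7 -1.6] T [-0.02 -0.05 -0.01] w 85.3
 shift [ -7.9   -0.1  -11.16] turn [0. 0. 0.] q [-1.36  0.63  0.04  1.52 -0.03  1.   -0.02]
t 0.1 pos [176.2 625.1 230.5] rpy [-90.    0.1  74.3] F [-0.6  0.7 -1.6] T [-0.02 -0.05 -0.01] w 85.3
 shift [-19.98  -0.08 -15.32] turn [-0.   -1.25 -0.02] q [-1.36  0.63  0.04  1.52 -0.03  1.   -0.02]
```

```bash
cat > e.py <<'E'
from h import *
import pickle
T,S=pickle.load(open("p0.pkl","rb"))
t=lambda x,y:((x+.5)/3.33+200-.5,(y+.5)/3.33+190-.5)
s1=lambda x,y:(x/4+199.5,y/4+174.5)
print(tri(T,t(505,165),S,s1(366,402)),tri(T,t(504,233),S,s1(272,414)),tri(T,t(237,226),S,s1(163,206)),tri(T,t(239,154),S,s1(243,188)))
c=np.hstack([cv2.resize(T["image"][225:270,335:365,::-1],(390,585),interpolation=cv2.INTER_CUBIC),cv2.resize(S["image"][250:295,255:285+10,::-1],(400,585),interpolation=cv2.INTER_CUBIC)])
cv2.imwrite("pics/w.png",c)
E
python3 e.py
```

```text
[ 558.8 -161.8   41.4] [ 510.4 -158.7   51.6] [519.6  28.3  40.6] [569.5  26.7  38.2]
```

>>> apply_moves(
  commands=[
    [[-0.56,0,-0.8,0,0,0],[-0.56,0,-0.8,0,0,0],[-0.56,0,-0.8,0,0,0],[-0.56,0,-0.8,0,0,0],[-0.56,0,-0.8,0,0,0],[-0.56,0,-0.8,0,0,0],[-0.56,0,-0.8,0,0,0],[-0.56,0,-0.8,0,0,0]],
  ],
)

```text
clock: 0.77
eef_pos: [370.8, 382.9, 224.5]
tool_rot: [-1.562, 0.003, 1.318]
force: [0.4, 0.7, 0.6]
width: 85.7
```

>>> apply_moves(
  commands=[
    [[-0.56,0,-0.8,0,0,0],[-0.56,0,-0.8,0,0,0],[-0.56,0,-0.8,0,0,0],[-0.56,0,-0.8,0,0,0],[-0.56,0,-0.8,0,0,0],[-0.56,0,-0.8,0,0,0],[-0.9,0,-0.3,0,0,0],[-0.9,0,-0.3,0,0,0]],
  ],
)

```text
clock: 1.43
eef_pos: [537.8, 115.4, 221.0]
tool_rot: [-1.562, 0.003, 1.319]
force: [0.4, 0.1, -0.2]
width: 85.5
```

View pics/w.png

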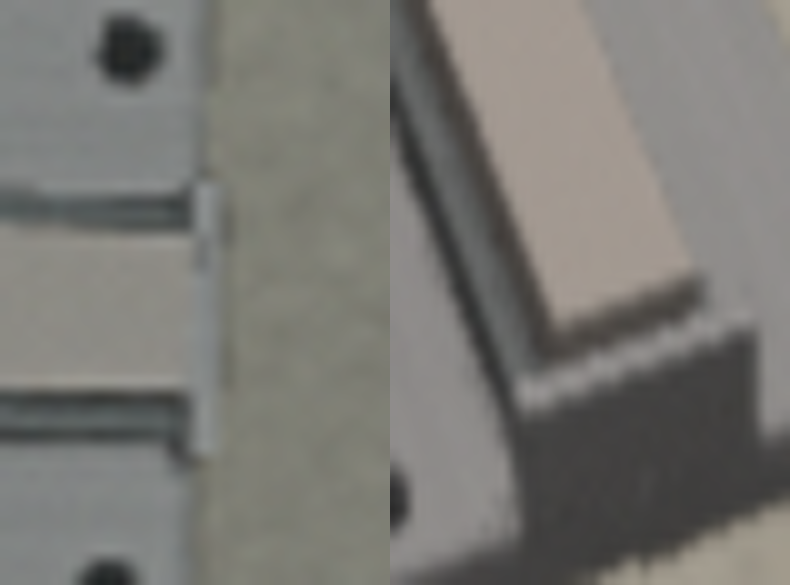

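```bash
python3 -c "
from h import *
plan(549,-310.5,235,80.5)"
```

```text
t 1.43 pos [537.8 115.4 221. ] rpy [-89.5   0.2  75.6] F [ 0.4  0.1 -0.2] T [-0.01  0.    0.02] w 85.5
 shift [-10.24  -0.34  -2.92] turn [-0.1  -0.98 -0.03] q [-0.29  0.5   0.05  1.8  -0.03  0.85  1.09]
```

The end walls stand clearly below the bar, at about 40 mm, so the sole can overhang the ends. On to the block.

>>> apply_moves(
  commands=[
    [[-0.93,-0.03,-0.27,0,-0.09,0],[-0.93,-0.03,-0.27,0,-0.09,0],[-0.93,-0.03,-0.27,0,-0.09,0],[-0.93,-0.03,-0.27,0,-0.09,0],[-0.93,-0.03,-0.27,0,-0.09,0],[-0.93,-0.03,-0.27,0,-0.09,0],[-0.93,-0.03,-0.27,0,-0.09,0],[-0.93,-0.03,-0.27,0,-0.09,0]],
  ],
)

```text
clock: 2.1
eef_pos: [553.3, -209.0, 228.3]
tool_rot: [-1.557, 0.003, 1.386]
force: [0.8, 0.1, 0.2]
width: 85.6
```

>>> apply_moves(
  commands=[
    [[-0.93,0,-0.27,0,-0.09,0],[-0.93,0,-0.27,0,-0.09,0],[-0.93,0,-0.27,0,-0.09,0],[-0.4,0,-0.1,0,0,0],[0,0,0,0,0,0]],
  ],
)

```text
clock: 2.52
eef_pos: [562.0, -359.7, 225.9]
tool_rot: [-1.554, 0.009, 1.398]
force: [-0.7, -0.4, 0.4]
width: 85.1
```

```bash
python3 -c "
from h import *
plan(549,-310.5,120,80.5)"
```

```text
t 2.52 pos [ 562.  -359.7  225.9] rpy [-89.    0.5  80.1] F [-0.7 -0.4  0.4] T [-0.04 -0.01  0.01] w 85.1
 shift [1.18 2.65 0.49] turn [-0.2  -0.08 -0.1 ] q [ 0.49  0.67  0.05  1.46 -0.02  1.03  1.94]
```

>>> apply_moves(
  commands=[
    [[0.4,0.8,0.16,-0.1,-0.04,-0.05],[0.4,0.8,0.16,-0.1,-0.04,-0.05],[0.4,0.8,0.16,0,0,0],[0,0.2,0,0,0,0],[0,0,0,0,0,0]],
  ],
)

```text
clock: 2.93
eef_pos: [550.0, -309.0, 118.9]
tool_rot: [-1.574, 0.001, 1.401]
force: [-0.2, -0.5, 0.1]
width: 85.3
```

```bash
python3 -c "
from h import *
plan(549,-310.5,25,80.5)
T=shot('top','pics/t2.png')"
```

```text
t 2.93 pos [ 550.  -309.   118.9] rpy [-90.2   0.1  80.2] F [-0.2 -0.5  0.1] T [-0.06  0.01  0.02] w 85.3
 shift [-0.04  2.35  0.03] turn [ 0.04 -0.05 -0.01] q [ 0.45  0.73  0.03  1.68 -0.03  0.73  1.9 ]
```

>>> apply_moves(
  commands=[
    [[0,0.7,0,0,0,0],[0,0.7,0,0,0,0],[0,0.5,0,0,0,0],[0,0.25,0,0,0,0],[0,0.1,0,0,0,0],[0,0,0,0,0,0]],
  ],
)

```text
clock: 3.48
eef_pos: [561.9, -315.7, 37.9]
tool_rot: [-1.595, 0.008, 1.402]
force: [-0.2, -0.7, -0.0]
width: 85.3
```

```bash
python3 -c "
from h import *
plan(549,-310.5,25,80.5)
S=shot('side');crop(S,'pics/s4.png',260,290,400,400,5)"
```

```text
t 3.48 pos [ 561.9 -315.7   37.9] rpy [-91.4   0.5  80.3] F [-0.2 -0.7 -0. ] T [0.07 0.06 0.02] w 85.3
 shift [0.08 0.31 0.35] turn [ 0.28 -0.04 -0.1 ] q [ 0.45  0.85  0.03  1.7  -0.03  0.57  1.9 ]
```

View pics/s4.png

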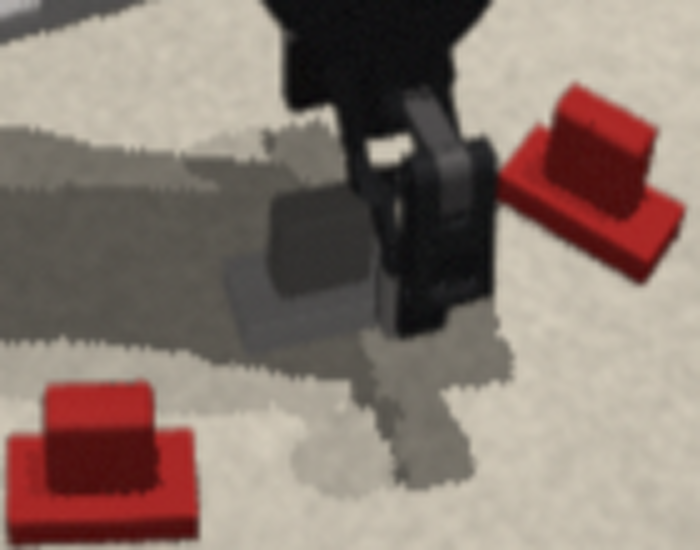

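The jaws straddle the handle but sit about 13 mm too far in +x (handle at (322,235), fingers at (430,240)). Correcting that, then lowering.

>>> apply_moves(
  commands=[
    [[0.04,0.02,0.18,0.15,0,-0.05],[0.04,0.1,0.18,0.12,0,-0.05],[0,0.12,0,0,0,0],[0,0.08,0,0,0,0],[0,0,0,0,0,0]],
  ],
)

```text
clock: 3.95
eef_pos: [550.3, -312.1, 29.9]
tool_rot: [-1.578, 0.002, 1.401]
force: [0.1, -0.6, -0.7]
width: 85.5
```

```bash
python3 -c "
from h import *
plan(549,-310.5,25,80.5)"
```

```text
t 3.95 pos [ 550.3 -312.1   29.9] rpy [-90.4   0.1  80.3] F [ 0.1 -0.6 -0.7] T [0.05 0.06 0.06] w 85.5
 shift [0.03 0.12 0.04] turn [ 0.09 -0.05 -0.02] q [ 0.46  0.86  0.02  1.71 -0.03  0.56  1.9 ]
```

>>> apply_moves(
  commands=[
    [[0.02,0.1,0.04,0.08,-0.05,0],[0.02,0.08,0.02,0.04,0,0],[0,0,0,0,0,0]],
  ],
)

```text
clock: 4.2
eef_pos: [548.3, -310.1, 22.3]
tool_rot: [-1.567, 0.002, 1.406]
force: [-0.2, 0.2, -1.1]
width: 85.5
```

>>> apply_moves(
  commands=[
    [[0,0,0,0,0,0],[0,0,0,0,0,0],[0,0,0,0,0,0],[0,0,0,0,0,0],[0,0,0,0,0,0],[0,0,0,0,0,0],[0,0,0,0,0,0],[0,0,0,0,0,0]],
  ],
  claw=5,
)

```text
clock: 4.87
eef_pos: [548.4, -310.1, 21.8]
tool_rot: [-1.567, 0.002, 1.406]
force: [-0.2, 0.6, -0.5]
width: 14.8
```

```bash
python3 -c "
from h import *
plan(549,-310.5,90,80.5)
S=shot('side');crop(S,'pics/s5.png',260,290,400,400,5)"
```

```text
t 4.87 pos [ 548.4 -310.1   21.8] rpy [-89.8   0.1  80.6] F [-0.2  0.6 -0.5] T [-0.03 -0.03  0.01] w 14.8
 shift [-0.01 -1.7  -0.01] turn [-0.04  0.01 -0.03] q [ 0.45  0.87  0.03  1.71 -0.03  0.56  1.9 ]
```

Gripped (width 14.8; TCP z is 21.8 with the sole on the bench, so half-sunk on the bar is z ≈ 68.8). Lifting and turning.

>>> apply_moves(
  commands=[
    [[0,-0.3,0,0,0,0],[0,-0.6,0,0,0,0],[0,-0.7,0,0,0,0],[0,-0.7,0,0,0.5,0],[0,-0.6,0,0,1,0],[0,-0.1,0,0,1,0],[0,0,0,0,1,0],[0,0,0,0,1,0]],
  ],
)

```text
clock: 5.58
eef_pos: [546.7, -308.4, 150.9]
tool_rot: [-1.563, 0.001, 0.997]
force: [-0.0, 0.0, -2.7]
width: 15.5
```

>>> apply_moves(
  commands=[
    [[0,0,0,0,1,0],[0,0,0,0,1,0],[0,0,0,0,1,0],[0,0,0,0,1,0],[0,0,0,0,1,0],[0,0,0,0,1,0],[0,0,0,0,1,0],[0,0,0,0,1,0]],
  ],
)

```text
clock: 6.25
eef_pos: [546.1, -305.3, 158.1]
tool_rot: [-1.563, 0.001, 0.264]
force: [0.0, -0.1, -2.9]
width: 15.2
```

```bash
python3 -c "
from h import *
plan(546,16,110,-3.6)"
```

```text
t 6.25 pos [ 546.1 -305.3  158.1] rpy [-89.6   0.1  15.2] F [ 0.  -0.1 -2.9] T [ 0.   -0.01 -0.01] w 15.2
 shift [2.1  1.26 7.74] turn [-0.08  3.75 -0.03] q [ 0.25  0.71  0.36  1.66 -0.32  0.84  1.02]
```

>>> apply_moves(
  commands=[
    [[0,0.2,0,-0.04,1,0],[0,0.2,0,-0.04,1,0],[0,0.2,0,0,0.8,0],[0,0.2,0,0,0.3,0],[0,0,0,0,0,0]],
  ],
)

```text
clock: 6.67
eef_pos: [546.7, -302.7, 128.6]
tool_rot: [-1.568, -0.001, -0.02]
force: [0.1, 0.1, -1.8]
width: 15.1
```

>>> apply_moves(
  commands=[
    [[0,0,0.4,0,0,0],[0,0,0.9,0,0,0],[0,0,0.9,0,0,0],[0,0,0.9,0,0,0],[0,0,0.9,0,0,0],[0,0,0.9,0,0,0],[0,0,0.9,0,0,0],[0,0,0.5,0,0,0]],
  ],
)

```text
clock: 7.33
eef_pos: [551.1, -50.2, 131.7]
tool_rot: [-1.572, -0.006, -0.02]
force: [-0.3, 1.5, -3.3]
width: 15.1
```

```bash
python3 -c "
from h import *
plan(546,16,110,-3.6)"
```

```text
t 7.33 pos [551.1 -50.2 131.7] rpy [-90.1  -0.4  -1.2] F [-0.3  1.5 -3.3] T [ 0.04 -0.03 -0.02] w 15.1
 shift [-0.16  0.54  1.65] turn [0.02 0.49 0.07] q [-0.25  0.67  0.46  1.9  -0.46  0.67  0.46]
```

>>> apply_moves(
  commands=[
    [[-0.05,0.1,0.5,0,0.2,0.05],[-0.05,0.2,0.5,0,0.2,0.02],[-0.05,0.2,0.35,0,0.1,0],[0,0.1,0.1,0,0,0],[0,0,0,0,0,0]],
  ],
)

```text
clock: 7.75
eef_pos: [548.4, 21.0, 110.0]
tool_rot: [-1.564, -0.003, -0.044]
force: [0.2, -0.3, -2.1]
width: 15.2
```

```bash
python3 -c "
from h import *
plan(546,16,80,-3.6)
S=shot('side');crop(S,'pics/s6.png',195,150,325,250,6)"
```

```text
t 7.75 pos [548.4  21.  110. ] rpy [-89.6  -0.2  -2.5] F [ 0.2 -0.3 -2.1] T [-0.   -0.04 -0.  ] w 15.2
 shift [-0.06  0.75 -0.13] turn [-0.08  0.22  0.03] q [-0.37  0.7   0.45  1.92 -0.5   0.63  0.35]
```

View pics/s6.png

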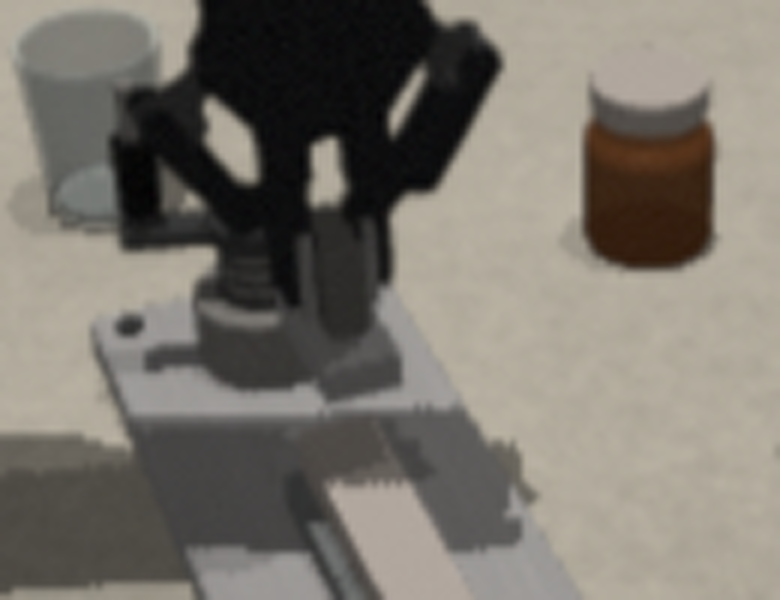

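The block hangs upright above the near end of the bar (sole front edge at s6 (325,398)-(402,380)), clear of the crank. Checking its offset from the TCP.

```bash
python3 -c "
from h import *
S=shot('side')
for p in ((325,398),(402,380)): print(atz(S,(p[0]/6+194.6,p[1]/6+149.6),88.2).round(1))
for p in ((302,222),(373,235)): print(atz(S,(p[0]/6+194.6,p[1]/6+149.6),144).round(1))
plan(546,16,80,-3.6)"
```

```text
[531.9  -4.7  88.2]
[561.1  -6.6  88.2]
[538.6  26.  144. ]
[558.4   7.1 144. ]
t 7.85 pos [548.8  18.9 110.6] rpy [-89.7  -0.2  -2.7] F [-0.5 -1.2 -2.3] T [-0.02 -0.03  0.05] w 15.1
 shift [-0.07  0.76 -0.08] turn [-0.07  0.18  0.05] q [-0.37  0.7   0.45  1.92 -0.5   0.63  0.35]
```

>>> apply_moves(
  commands=[
    [[-0.06,0.3,-0.1,-0.04,0.15,0.03],[-0.03,0.25,-0.05,-0.04,0.08,0],[0,0.12,0,0,0,0],[0,0,0,0,0,0],[0,0,0,0,0,0]],
  ],
)

```text
clock: 8.27
eef_pos: [545.6, 5.4, 82.3]
tool_rot: [-1.576, -0.004, -0.077]
force: [-0.6, 0.0, -1.6]
width: 15.0
```

```bash
python3 -c "
from h import *
plan(546,16,74.8,-3.6)"
```

```text
t 8.27 pos [545.6   5.4  82.3] rpy [-90.3  -0.2  -4.4] F [-0.6  0.  -1.6] T [-0.01 -0.04 -0.01] w 15.0
 shift [-0.01  0.19  0.27] turn [ 0.06 -0.16  0.05] q [-0.34  0.74  0.42  1.95 -0.53  0.56  0.37]
```

>>> apply_moves(
  commands=[
    [[0,0.02,0.2,0.03,-0.1,0.04],[0,0.05,0.1,0.03,-0.05,0],[0,0,0,0,0,0]],
  ],
)

```text
clock: 8.52
eef_pos: [546.7, 17.3, 79.2]
tool_rot: [-1.57, -0.0, -0.064]
force: [1.0, 0.5, -2.0]
width: 15.4
```

>>> apply_moves(
  commands=[
    [[0,0.07,0,0,0,0],[0,0.05,0,0,0,0],[0,0,0,0,0,0]],
  ],
)

```text
clock: 8.77
eef_pos: [547.4, 18.4, 74.4]
tool_rot: [-1.57, -0.002, -0.062]
force: [0.1, -0.3, -1.1]
width: 15.4
```

```bash
python3 -c "
from h import *
plan(546,18,68.8,-3.6)"
```

```text
t 8.77 pos [547.4  18.4  74.4] rpy [-89.9  -0.1  -3.6] F [ 0.1 -0.3 -1.1] T [-0.18  0.07 -0.04] w 15.4
 shift [-0.03  0.14 -0.01] turn [-0.01  0.01  0.02] q [-0.35  0.75  0.41  1.94 -0.54  0.55  0.37]
```

>>> apply_moves(
  commands=[
    [[-0.02,0.08,0,0,0,0],[0,0.05,0,0,0,0],[0,0,0,0,0,0]],
  ],
)

```text
clock: 9.02
eef_pos: [547.5, 18.5, 69.9]
tool_rot: [-1.569, -0.004, -0.062]
force: [-0.4, -0.0, 3.5]
width: 15.0
```

>>> apply_moves(
  commands=[
    [[0,0,0,0,0,0]],
  ],
)

```text
clock: 9.1
eef_pos: [547.5, 18.5, 70.1]
tool_rot: [-1.569, -0.004, -0.062]
force: [-1.2, -0.3, 2.7]
width: 15.1
```

```bash
python3 -c "
from h import *
plan(546,18,68.8,-3.6)"
```

```text
t 9.1 pos [547.5  18.5  70.1] rpy [-89.9  -0.2  -3.6] F [-1.2 -0.3  2.7] T [-0.01  0.22 -0.01] w 15.1
 shift [-0.04  0.03 -0.01] turn [-0.02  0.    0.04] q [-0.34  0.76  0.4   1.95 -0.55  0.54  0.38]
```

>>> apply_moves(
  commands=[
    [[-0.02,0.04,0,0,0,0],[-0.01,0.01,-0.1,0,0,0],[-0.01,0,-0.12,0,0,0],[0,0,-0.12,0,0,0]],
  ],
)

```text
clock: 9.43
eef_pos: [547.0, 9.3, 69.2]
tool_rot: [-1.563, -0.007, -0.058]
force: [-0.2, 4.6, 4.3]
width: 14.9
```

```bash
python3 -c "
from h import *
plan(535.3,-150,68.8,-3.6)"
```

```text
t 9.43 pos [547.    9.3  69.2] rpy [-89.5  -0.4  -3.3] F [-0.2  4.6  4.3] T [ 0.88  0.08 -0.06] w 14.9
 shift [-0.06 -0.02 -3.99] turn [-0.09  0.05  0.08] q [-0.31  0.75  0.39  1.95 -0.55  0.53  0.4 ]
```

>>> apply_moves(
  commands=[
    [[-0.02,0.01,-0.15,-0.06,0.03,0.05],[-0.01,0.01,-0.15,-0.03,0,0.02],[0,0.01,-0.15,-0.02,0,0.01],[0,0.01,-0.15,-0.02,0,0.01]],
  ],
)

```text
clock: 9.77
eef_pos: [544.9, -14.4, 68.0]
tool_rot: [-1.571, 0.0, -0.059]
force: [0.5, 4.7, 5.2]
width: 15.5
```

```bash
python3 -c "
from h import *
plan(535.3,-150,68.8,-3.6)"
```

```text
t 9.77 pos [544.9 -14.4  68. ] rpy [-90.    0.   -3.4] F [0.5 4.7 5.2] T [ 1.16 -0.08  0.02] w 15.5
 shift [-0.04 -0.02 -3.4 ] turn [ 0.01  0.04 -0.  ] q [-0.28  0.76  0.39  1.95 -0.54  0.54  0.43]
```

Sink is about 6.5 mm and push about 7.3 N. Continuing.

>>> apply_moves(
  commands=[
    [[-0.01,0,-0.18,-0.02,0.02,0.02],[0,-0.01,-0.18,-0.02,0,0.02],[0,0,-0.18,-0.02,0,0.01],[0,0,-0.18,-0.02,0,0.01],[0,0,-0.18,-0.02,0,0.01]],
  ],
)

```text
clock: 10.18
eef_pos: [542.5, -52.2, 68.6]
tool_rot: [-1.578, 0.007, -0.061]
force: [1.3, 5.0, 4.3]
width: 14.9
```

```bash
python3 -c "
from h import *
plan(535.3,-150,68.8,-3.6)"
```

```text
t 10.18 pos [542.5 -52.2  68.6] rpy [-90.4   0.4  -3.5] F [1.3 5.  4.3] T [ 1.34 -0.22  0.06] w 14.9
 shift [-0.03  0.01 -2.45] turn [ 0.09  0.03 -0.08] q [-0.21  0.76  0.4   1.94 -0.52  0.54  0.48]
```

>>> apply_moves(
  commands=[
    [[-0.01,0,-0.18,0.04,0.02,-0.04],[0,0,-0.18,0.02,0,-0.02],[0,0,-0.18,0,0,0],[0,0,-0.18,0,0,0],[0,0,-0.18,0,0,0]],
  ],
)

```text
clock: 10.6
eef_pos: [538.8, -91.7, 68.5]
tool_rot: [-1.573, 0.003, -0.062]
force: [0.1, 4.6, 5.4]
width: 15.3
```

```bash
python3 -c "
from h import *
plan(535.3,-150,68.8,-3.6)"
```

```text
t 10.6 pos [538.8 -91.7  68.5] rpy [-90.1   0.2  -3.6] F [0.1 4.6 5.4] T [ 1.25 -0.16  0.02] w 15.3
 shift [ 0.   -0.01 -1.46] turn [ 0.02  0.01 -0.03] q [-0.13  0.76  0.38  1.94 -0.51  0.54  0.55]
```

>>> apply_moves(
  commands=[
    [[0,0,-0.18,0.01,0,-0.02],[0,0,-0.18,0,0,0],[0,0,-0.18,0,0,0],[0,0,-0.18,0,0,0]],
  ],
)

```text
clock: 10.93
eef_pos: [535.8, -123.4, 68.2]
tool_rot: [-1.571, 0.003, -0.062]
force: [0.3, 5.3, 4.8]
width: 15.3
```

```bash
python3 -c "
from h import *
plan(535.3,-151,68.8,-3.6)"
```

```text
t 10.93 pos [ 535.8 -123.4   68.2] rpy [-90.    0.2  -3.6] F [0.3 5.3 4.8] T [ 1.22 -0.13  0.06] w 15.3
 shift [ 0.03 -0.01 -0.69] turn [ 0.    0.   -0.03] q [-0.06  0.76  0.37  1.93 -0.5   0.54  0.59]
```

>>> apply_moves(
  commands=[
    [[0.02,-0.01,-0.18,0,0,-0.02],[0.01,0,-0.18,0,0,0],[0,0,-0.14,0,0,0],[0,0,0,0,0,0]],
  ],
)

```text
clock: 11.27
eef_pos: [534.5, -148.1, 68.5]
tool_rot: [-1.572, 0.002, -0.065]
force: [0.6, 3.2, 5.1]
width: 15.1
```

```bash
python3 -c "
from h import *
plan(535.3,-151,68.8,-3.6)"
```

```text
t 11.27 pos [ 534.5 -148.1   68.5] rpy [-90.1   0.1  -3.7] F [0.6 3.2 5.1] T [ 0.91 -0.13 -0.  ] w 15.1
 shift [ 0.02 -0.01 -0.07] turn [ 0.02 -0.02 -0.03] q [-0.02  0.76  0.37  1.92 -0.5   0.55  0.62]
```

>>> apply_moves(
  commands=[
    [[0,-0.3,0,0,0,0],[0,-0.5,0,0,0,0],[0,-0.3,-0.3,0,0,0],[0,0,-0.7,0,0,0],[0,0,-0.7,0,0,0],[0,0,-0.5,0,0,0],[0,0,-0.1,0,0,0],[0,0,0,0,0,0]],
  ],
)

```text
clock: 11.93
eef_pos: [521.8, -252.8, 115.3]
tool_rot: [-1.59, 0.011, -0.068]
force: [0.0, 0.2, -2.7]
width: 15.3
```

```bash
python3 -c "
from h import *
plan(535,-250,21.8,-3.6)"
```

```text
t 11.93 pos [ 521.8 -252.8  115.3] rpy [-91.1   0.6  -3.9] F [ 0.   0.2 -2.7] T [ 0.1  -0.04 -0.  ] w 15.3
 shift [0.35 2.33 0.14] turn [ 0.22 -0.06 -0.13] q [ 0.12  0.72  0.43  1.83 -0.42  0.69  0.72]
```

>>> apply_moves(
  commands=[
    [[0,0.5,0,0.12,-0.04,-0.08],[0,0.6,0,0.1,-0.02,-0.05],[0,0.5,0,0,0,0],[0,0.15,0,0,0,0],[0,0,0,0,0,0]],
  ],
)

```text
clock: 12.35
eef_pos: [520.7, -251.6, 43.7]
tool_rot: [-1.572, 0.001, -0.061]
force: [-1.0, -0.0, -2.2]
width: 15.1
```

```bash
python3 -c "
from h import *
plan(535,-250,21.8,-3.6)"
```

```text
t 12.35 pos [ 520.7 -251.6   43.7] rpy [-90.1   0.1  -3.5] F [-1.  -0.  -2.2] T [ 0.01 -0.04  0.01] w 15.1
 shift [0.36 0.55 0.06] turn [ 0.02  0.02 -0.01] q [ 0.19  0.82  0.34  1.87 -0.49  0.54  0.79]
```

>>> apply_moves(
  commands=[
    [[0,0.2,0,0.02,0,0],[0,0.2,0,0,0,0],[0,0.08,0,0,0,0],[0,0,0,0,0,0]],
  ],
)

```text
clock: 12.68
eef_pos: [521.9, -249.8, 24.5]
tool_rot: [-1.571, 0.0, -0.058]
force: [-0.4, -0.1, -2.1]
width: 15.2
```

```bash
python3 -c "
from h import *
plan(535,-250,21.8,-3.6)"
```

```text
t 12.68 pos [ 521.9 -249.8   24.5] rpy [-90.    0.   -3.3] F [-0.4 -0.1 -2.1] T [ 0.03 -0.   -0.02] w 15.2
 shift [0.33 0.07 0.01] turn [ 0.    0.06 -0.  ] q [ 0.2   0.85  0.31  1.87 -0.5   0.5   0.8 ]
```

>>> apply_moves(
  commands=[
    [[0,0.06,0,0,0,0],[0,0.02,0,0,0,0],[0,0,0,0,0,0]],
  ],
)

```text
clock: 12.93
eef_pos: [522.9, -250.0, 22.0]
tool_rot: [-1.572, -0.002, -0.057]
force: [-0.0, -0.5, -2.3]
width: 15.3
```

```bash
python3 -c "
from h import *
plan(535,-250,21.8,-3.6)"
```

```text
t 12.93 pos [ 522.9 -250.    22. ] rpy [-90.1  -0.1  -3.3] F [-0.  -0.5 -2.3] T [-0.01 -0.04 -0.03] w 15.3
 shift [0.3  0.01 0.02] turn [0.01 0.06 0.02] q [ 0.2   0.85  0.31  1.87 -0.5   0.5   0.81]
```

>>> apply_moves(
  commands=[
    [[0,0.03,0,0,0,0],[0,0,0,0,0,0]],
  ],
)

```text
clock: 13.1
eef_pos: [523.3, -250.3, 22.2]
tool_rot: [-1.572, -0.003, -0.058]
force: [-0.1, 0.0, -2.5]
width: 15.4
```

>>> apply_moves(
  commands=[
    [[0,0,0,0,0,0],[0,0,0,0,0,0],[0,0,0,0,0,0],[0,0,0,0,0,0],[0,0,0,0,0,0],[0,0,0,0,0,0]],
  ],
  claw=60,
)

```text
clock: 13.6
eef_pos: [524.9, -251.6, 23.8]
tool_rot: [-1.574, -0.007, -0.058]
force: [-0.4, 0.1, 0.4]
width: 60.4
```

>>> apply_moves(
  commands=[
    [[0,-0.3,0,0,0,0],[0,-0.5,0,0,0,0],[0,-0.7,0,0,0,0],[0,-0.8,0,0,0,0],[0,-0.9,0,0,0,0],[0,-0.9,0,0,0,0],[0,-0.5,0,0,0,0],[0,0,0,0,0,0]],
  ],
)

```text
clock: 14.27
eef_pos: [521.5, -251.2, 219.4]
tool_rot: [-1.572, -0.003, -0.061]
force: [-0.7, 0.1, -0.7]
width: 59.8
```

```bash
python3 -c "
from h import *
plan(508,131,215,-3.6)
T=shot('top');S=shot('side')
a=cv2.resize(T['image'][190:300,200:440,::-1],None,fx=3.33,fy=3.33,interpolation=cv2.INTER_CUBIC)
b=cv2.resize(S['image'][150:350,195:395,::-1],(400,400),interpolation=cv2.INTER_CUBIC)
p=cv2.resize(S['image'][150:215,195:275,::-1],(400,325),interpolation=cv2.INTER_CUBIC)
cv2.imwrite('pics/m.png',cv2.resize(b,None,fx=1.4,fy=1.4))
cv2.imwrite('pics/t3.png',a)"
```

```text
t 14.27 pos [ 521.5 -251.2  219.4] rpy [-90.1  -0.2  -3.5] F [-0.7  0.1 -0.7] T [-0.02 -0.03 -0.01] w 59.8
 shift [-0.92  0.09  9.52] turn [0.02 0.03 0.03] q [ 0.08  0.58  0.5   1.75 -0.34  0.9   0.67]
```

View pics/m.png

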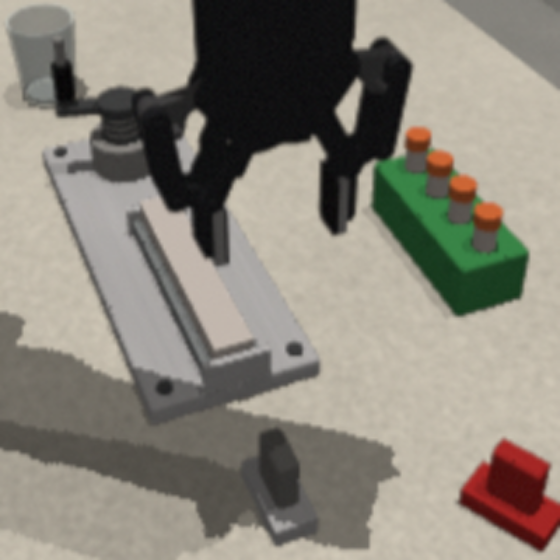

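The block stands upright on the bench at m (280,490), released, and the bar is back up. Next is the sleeve.

>>> apply_moves(
  commands=[
    [[-0.1,0,0.5,0,0,0],[-0.1,0,0.95,0,0,0],[-0.1,0,0.95,0,0,0],[-0.1,0,0.95,0,0,0],[-0.1,0,0.95,0,0,0],[-0.1,0,0.95,0,0,0],[-0.1,0,0.95,0,0,0],[-0.1,0,0.95,0,0,0]],
  ],
)

```text
clock: 15.03
eef_pos: [497.2, 38.0, 204.9]
tool_rot: [-1.579, 0.021, -0.082]
force: [1.4, 0.1, -0.3]
width: 60.2
```

>>> apply_moves(
  commands=[
    [[-0.1,0,0.9,0,0,0],[-0.1,0,0.5,0,0,0],[0,0,0.2,0,0,0],[0,0,0,0,0,0],[0,0,0,0,0,0]],
  ],
)

```text
clock: 15.45
eef_pos: [486.6, 115.2, 197.1]
tool_rot: [-1.581, 0.037, -0.066]
force: [0.2, -0.2, -0.3]
width: 60.0
```

```bash
python3 -c "
from h import *
plan(507,133.8,190,-3.6)"
```

```text
t 15.45 pos [486.6 115.2 197.1] rpy [-90.6   2.1  -3.8] F [ 0.2 -0.2 -0.3] T [-0.03 -0.04 -0.02] w 60.0
 shift [0.48 0.15 0.5 ] turn [ 0.11 -0.04 -0.43] q [-0.64  0.53  0.52  1.94 -0.36  0.8   0.02]
```

>>> apply_moves(
  commands=[
    [[0.2,0,0.2,0.06,-0.03,-0.2],[0.2,0,0.2,0.04,0,-0.2],[0.08,0,0.08,0,0,0],[0,0,0,0,0,0]],
  ],
)

```text
clock: 15.78
eef_pos: [509.9, 127.7, 195.9]
tool_rot: [-1.574, -0.001, -0.073]
force: [0.6, 0.3, 0.8]
width: 60.0
```

```bash
python3 -c "
from h import *
plan(507,133.8,120,-3.6)"
```

```text
t 15.78 pos [509.9 127.7 195.9] rpy [-90.2  -0.1  -4.2] F [0.6 0.3 0.8] T [ 0.01 -0.03  0.05] w 60.0
 shift [-0.09  1.9   0.15] turn [ 0.04 -0.12  0.01] q [-0.65  0.55  0.52  1.91 -0.37  0.78  0.  ]
```

>>> apply_moves(
  commands=[
    [[-0.05,0.1,0.1,0.03,-0.08,0],[-0.03,0.3,0.05,0,-0.03,0],[0,0.4,0,0,0,0],[0,0.4,0,0,0,0],[0,0.3,0,0,0,0],[0,0.1,0,0,0,0],[0,0,0,0,0,0]],
  ],
)

```text
clock: 16.37
eef_pos: [509.0, 131.2, 129.8]
tool_rot: [-1.571, -0.005, -0.068]
force: [-0.2, -0.7, -0.0]
width: 59.8
```

```bash
python3 -c "
from h import *
plan(507,133.8,99,-3.6)"
```

```text
t 16.37 pos [509.  131.2 129.8] rpy [-90.   -0.3  -3.9] F [-0.2 -0.7 -0. ] T [0.02 0.01 0.03] w 59.8
 shift [-0.06  0.77  0.06] turn [-0.   -0.06  0.05] q [-0.6   0.64  0.44  1.97 -0.45  0.62  0.07]
```

>>> apply_moves(
  commands=[
    [[-0.04,0.2,0.05,0,-0.04,0.04],[-0.02,0.3,0.03,0,0,0],[0,0.2,0,0,0,0],[0,0.06,0,0,0,0],[0,0,0,0,0,0]],
  ],
)

```text
clock: 16.78
eef_pos: [508.2, 134.8, 99.2]
tool_rot: [-1.569, -0.004, -0.065]
force: [-0.6, -0.2, 0.3]
width: 59.8
```

```bash
python3 -c "
from h import *
plan(507,133.8,99,-3.6)
S=shot('side');crop(S,'pics/s7.png',195,140,285,215,8)"
```

```text
t 16.78 pos [508.2 134.8  99.2] rpy [-89.9  -0.2  -3.7] F [-0.6 -0.2  0.3] T [ 0.03 -0.05  0.01] w 59.8
 shift [-0.03  0.   -0.03] turn [-0.02 -0.02  0.05] q [-0.57  0.68  0.4   1.99 -0.49  0.55  0.1 ]
```

View pics/s7.png

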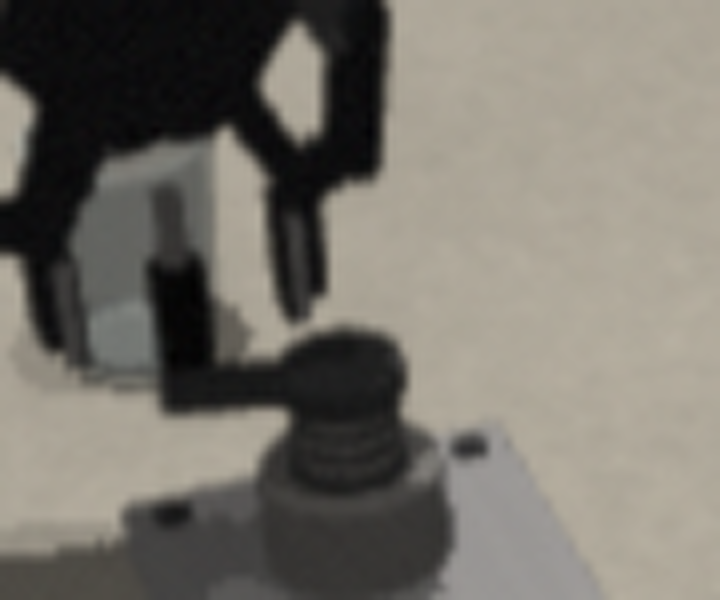

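The sleeve at s7 (182,310) lies between the pads at (75,310) and (285,260), clear of the hub. Closing.

>>> apply_moves(
  commands=[
    [[0,0,0,0,0,0],[0,0,0,0,0,0],[0,0,0,0,0,0],[0,0,0,0,0,0],[0,0,0,0,0,0],[0,0,0,0,0,0],[0,0,0,0,0,0]],
  ],
  claw=8,
)

```text
clock: 17.42
eef_pos: [508.9, 135.0, 101.3]
tool_rot: [-1.568, -0.006, -0.065]
force: [0.3, -0.3, -2.3]
width: 16.1
```

```bash
cat > k.py <<'E'
from h import *
import sys
C=np.array([550,120.5]);Rr=45
def arc(step,n,z=99.,c=C,img=True):
    s=readout.read_state();M=R.from_euler('xyz',s["tool_rot"]).as_matrix();p=s["eef_pos"]
    a=np.arctan2(*(p[:2]-c)[::-1]);r=np.linalg.norm(p[:2]-c)
    er=np.array([np.cos(a),np.sin(a)]);et=np.array([-er[1],er[0]]);F=s["force"]
    print("t",round(s["clock"],2),p.round(1),"ang",round(np.degrees(a)%360,1),"r",round(r,1),"Frad",round(F[:2]@er,1),"Ftan",round(F[:2]@et,1),"Fz",F[2].round(1),"w",round(s["width"],1),"rpy",np.degrees(s["tool_rot"]).round(1))
    G=R.from_euler('xyz',[-np.pi/2,0,np.radians(-3.6)]).as_matrix()
    print("turn",(np.degrees(R.from_matrix(M.T@G).as_rotvec())/5).round(2))
    q=np.array([*p]);tgt=lambda i:np.array([*(c+Rr*np.array([np.cos(a+np.radians(step*i)),np.sin(a+np.radians(step*i))])),z])
    for i in range(1,n+1):
        d=M.T@(tgt(i)-(p if i==1 else tgt(i-1)))/40;print(d.round(2).tolist())
    print("mean bary")
    if img:
        S=shot("side");print("clk")
        np.save("S_%.2f.npy"%s["clock"],S["image"])
E
python3 -c "
from k import *
arc(8,6)"
```

```text
t 17.42 [508.9 135.  101.3] ang 160.6 r 43.6 Frad -0.4 Ftan 0.2 Fz -2.3 w 16.1 rpy [-89.8  -0.3  -3.7]
turn [-0.03 -0.02  0.07]
[-0.07, 0.06, -0.14]
[-0.01, -0.0, -0.16]
[0.01, -0.0, -0.16]
[0.03, -0.0, -0.15]
[0.05, -0.0, -0.15]
[0.07, 0.0, -0.14]
mean bary
clk
```

>>> apply_moves(
  commands=[
    [[-0.03,0.01,-0.12,0,0,0.04],[-0.01,0,-0.16,0,0,0],[0.01,0,-0.16,0,0,0],[0.03,0,-0.15,0,0,0]],
  ],
)

```text
clock: 17.8
eef_pos: [507.1, 113.4, 100.8]
tool_rot: [-1.565, -0.002, -0.06]
force: [-0.5, 1.1, -0.6]
width: 16.4
```

```bash
python3 -c "
from k import *
arc(8,6,101)"
```

```text
t 17.8 [507.1 113.4 100.8] ang 189.3 r 43.5 Frad 0.3 Ftan -1.2 Fz -0.6 w 16.4 rpy [-89.6  -0.1  -3.5]
turn [-0.07  0.03  0.02]
[0.01, -0.01, -0.16]
[0.07, -0.0, -0.14]
[0.08, -0.0, -0.13]
[0.1, -0.0, -0.12]
[0.12, -0.0, -0.1]
[0.13, -0.0, -0.09]
mean bary
clk
```

>>> apply_moves(
  commands=[
    [[0.02,0,-0.14,-0.04,0.02,0],[0.07,0,-0.14,-0.03,0,0],[0.08,0,-0.13,0,0,0]],
  ],
)

```text
clock: 18.1
eef_pos: [514.9, 93.7, 101.2]
tool_rot: [-1.571, -0.005, -0.065]
force: [0.5, 4.4, -0.4]
width: 16.0
```

```bash
sed -i 's/C=np.array(\[550,120.5\])/C=np.array([551.5,120.5])/' k.py; cat >> k.py <<'E'
def hub():
    import glob
    for f in sorted(glob.glob("S_*.npy")):
        im=np.load(f).astype(float).mean(2);print(f,im[172:206:1,237:242].mean(1).round().astype(int).tolist())
E
python3 -c "
from k import *
arc(8,6,101);hub()"
```

```text
t 18.1 [514.9  93.7 101.2] ang 216.2 r 45.4 Frad -3.0 Ftan -3.3 Fz -0.4 w 16.0 rpy [-90.   -0.3  -3.7]
turn [ 0.01 -0.02  0.06]
[0.12, 0.01, -0.11]
[0.12, 0.0, -0.1]
[0.14, 0.0, -0.08]
[0.15, 0.0, -0.06]
[0.15, 0.0, -0.04]
[0.16, 0.0, -0.02]
mean bary
clk
S_17.42.npy [163, 162, 162, 161, 162, 160, 160, 159, 135, 81, 38, 29, 30, 31, 31, 32, 31, 28, 25, 25, 31, 42, 37, 42, 44, 37, 44, 40, 32, 42, 62, 67, 60, 55]
S_17.80.npy [163, 164, 163, 161, 162, 160, 160, 160, 140, 86, 41, 31, 29, 27, 26, 26, 26, 25, 25, 25, 30, 41, 37, 41, 44, 37, 44, 42, 34, 42, 62, 67, 61, 56]
S_18.10.npy [55, 117, 153, 161, 162, 161, 161, 160, 138, 85, 39, 32, 32, 32, 31, 27, 25, 24, 23, 24, 32, 43, 38, 42, 44, 37, 46, 41, 31, 36, 48, 53, 53, 54]
```

>>> apply_moves(
  commands=[
    [[0.09,0,-0.08,0,-0.02,0.05],[0.12,0,-0.09,0,0,0],[0.13,0,-0.07,0,0,0]],
  ],
)

```text
clock: 18.4
eef_pos: [528.7, 81.4, 101.3]
tool_rot: [-1.571, 0.0, -0.064]
force: [-1.6, 3.1, -0.8]
width: 16.0
```

```bash
python3 -c "
from k import *
arc(8,6,101);hub()" | grep -v "S_17"
```

```text
t 18.4 [528.7  81.4 101.3] ang 239.8 r 45.3 Frad -1.9 Ftan -2.9 Fz -0.8 w 16.0 rpy [-90.    0.   -3.7]
turn [ 0.01 -0.01 -0.  ]
[0.15, 0.01, -0.05]
[0.15, -0.0, -0.04]
[0.16, -0.0, -0.02]
[0.16, -0.0, 0.0]
[0.15, -0.0, 0.03]
[0.15, -0.0, 0.05]
mean bary
clk
S_18.10.npy [55, 117, 153, 161, 162, 161, 161, 160, 138, 85, 39, 32, 32, 32, 31, 27, 25, 24, 23, 24, 32, 43, 38, 42, 44, 37, 46, 41, 31, 36, 48, 53, 53, 54]
S_18.40.npy [12, 12, 13, 14, 15, 22, 33, 40, 42, 40, 37, 36, 37, 36, 35, 34, 36, 37, 37, 39, 35, 34, 31, 38, 38, 35, 45, 40, 32, 42, 57, 57, 54, 53]
```

>>> apply_moves(
  commands=[
    [[0.12,0,-0.04,0,0,0],[0.14,0,-0.04,0,0,0],[0.14,0,-0.02,0,0,0]],
  ],
)

```text
clock: 18.7
eef_pos: [545.8, 75.5, 101.0]
tool_rot: [-1.572, 0.001, -0.065]
force: [-1.9, 4.4, -0.8]
width: 16.4
```

```bash
sed -i 's/glob("S_\*.npy"))/glob("S_*.npy"))[-3:]/; s/237:242\].mean(1)/CC].mean(1)/; s/def hub():/def hub(CC=slice(237,242)):/' k.py; python3 -c "
from k import *
arc(8,6,101);hub();hub(slice(242,245))"
```

```text
t 18.7 [545.8  75.5 101. ] ang 262.8 r 45.4 Frad -4.1 Ftan -2.5 Fz -0.8 w 16.4 rpy [-90.    0.1  -3.7]
turn [ 0.01 -0.02 -0.01]
[0.16, -0.0, 0.01]
[0.16, -0.0, 0.02]
[0.15, -0.0, 0.04]
[0.14, -0.0, 0.06]
[0.13, -0.0, 0.08]
[0.12, -0.0, 0.1]
mean bary
clk
S_18.10.npy [55, 117, 153, 161, 162, 161, 161, 160, 138, 85, 39, 32, 32, 32, 31, 27, 25, 24, 23, 24, 32, 43, 38, 42, 44, 37, 46, 41, 31, 36, 48, 53, 53, 54]
S_18.40.npy [12, 12, 13, 14, 15, 22, 33, 40, 42, 40, 37, 36, 37, 36, 35, 34, 36, 37, 37, 39, 35, 34, 31, 38, 38, 35, 45, 40, 32, 42, 57, 57, 54, 53]
S_18.70.npy [160, 153, 117, 84, 77, 77, 75, 62, 49, 37, 22, 15, 14, 16, 18, 19, 19, 20, 20, 22, 23, 21, 21, 35, 38, 30, 25, 25, 25, 26, 30, 39, 49, 54]
S_18.10.npy [160, 163, 163, 164, 163, 161, 160, 161, 159, 133, 86, 49, 37, 34, 32, 28, 26, 31, 32, 37, 38, 38, 40, 39, 36, 40, 37, 35, 43, 53, 57, 54, 55, 55]
S_18.40.npy [15, 15, 34, 83, 124, 144, 148, 150, 147, 128, 88, 51, 33, 31, 30, 26, 26, 30, 33, 38, 40, 40, 43, 38, 36, 41, 37, 35, 45, 60, 58, 54, 53, 54]
S_18.70.npy [69, 78, 64, 46, 39, 39, 43, 33, 18, 12, 6, 10, 10, 9, 7, 9, 8, 8, 7, 8, 11, 17, 27, 35, 33, 27, 24, 25, 25, 25, 27, 40, 51, 54]
```

```bash
python3 -c "
from k import *
S=shot('side')
c=np.array([551.5,120.5])
for z in (70,74,78,80,82,84,88):
    print(z,proj(S,[501,136,z]).round(1),proj(S,[545.8,68,z]).round(1), proj(S,[545.8,75,z]).round(1))
im=np.load('S_18.70.npy').astype(float).mean(2)
im2=np.load('S_18.40.npy').astype(float).mean(2)
print(im[185:215,228:252:2].astype(int))"
```

```text
70 [217.1 193.6] [244.  203.6] [243.  202.1]
74 [216.9 192.2] [243.9 202.2] [242.8 200.7]
78 [216.7 190.9] [243.7 200.8] [242.7 199.3]
80 [216.6 190.2] [243.7 200.1] [242.6 198.6]
82 [216.5 189.5] [243.6 199.4] [242.6 197.9]
84 [216.4 188.8] [243.5 198.7] [242.5 197.2]
88 [216.2 187.4] [243.4 197.3] [242.4 195.7]
[[161 113  17  25  57  16   9   6  13  53  30  90]
 [160 101  18  23  58  20   4   6  10  51  32  86]
 [159  78  14  21  58  21   9   7  10  49  36  99]
 [159  59  14  20  56  23   7   7  11  48  51 130]
 [161  51  17  17  57  23   3   6  10  44 101 156]
 [160  58  16  19  55  26   8   6   9  42 117 164]
 [162  63  20  17  57  30   7   6  12  56 128 167]
 [163  74  20  26  57  30   8   5  20 114 152 167]
 [162  93  27  29  55  30   5   7  33 121 152 165]
 [160 111  33  28  42  22  16  19  36 115 133 154]
 [149 107  43  35  28  25  43  38  35  87  94 143]
 [127 100  36  35  28  25  48  39  31  68  72 136]
 [108  76  36  35  30  24  35  29  27  65  70 116]
 [ 79  56  30  45  42  25  24  23  25  65  70 105]
 [ 60  51  29  36  41  24  24  24  26  65  69 102]
 [ 55  50  40  28  30  23  24  25  26  64  65 100]
 [ 57  51  49  41  32  27  23  26  26  62  58  90]
 [ 61  53  51  49  46  32  25  25  29  57  56  85]
 [ 64  52  53  52  51  42  31  37  43  54  54  84]
 [ 64  53  53  52  53  50  47  49  53  53  52  75]
 [ 70  53  54  52  53  54  53  53  55  52  53  68]
 [ 72  52  54  53  53  52  52  53  53  54  53  59]
 [ 72  51  53  55  54  52  54  55  55  55  53  56]
 [ 73  52  51  53  53  53  52  53  54  56  54  60]
 [ 64  52  53  54  55  54  54  54  54  54  55  65]
 [ 59  52  53  55  55  52  53  53  52  53  55  76]
 [ 63  54  54  54  53  54  53  54  52  53  59  82]
 [ 66  58  53  52  54  54  53  52  53  55  76  74]
 [ 67  64  55  52  54  54  53  53  56  64  73  68]
 [ 67  66  63  58  55  56  55  58  61  67  69  67]]
```

The crank arm's underside sits about 2.5 px lower than an undropped arm would, so the thread seems to have dropped between 240° and 263°. Creeping on gently to feel the stop (0.4 rad past the drop), which will pin down the drop angle.

>>> apply_moves(
  commands=[
    [[0.08,0,0.01,0,0,0],[0.08,0,0.01,0,0,0],[0,0,0,0,0,0]],
  ],
)

```text
clock: 19.05
eef_pos: [553.1, 75.2, 100.7]
tool_rot: [-1.573, 0.001, -0.065]
force: [-0.2, 1.9, -0.5]
width: 16.2
```

>>> apply_moves(
  commands=[
    [[0.08,0,0.02,0,0,0],[0,0,0,0,0,0]],
  ],
)

```text
clock: 19.22
eef_pos: [554.0, 75.3, 100.1]
tool_rot: [-1.574, 0.006, -0.065]
force: [-0.2, 2.8, -0.7]
width: 16.2
```

```bash
python3 -c "
from k import *
arc(5,3,101)"
```

```text
t 19.22 [554.   75.3 100.1] ang 273.1 r 45.2 Frad -2.8 Ftan 0.0 Fz -0.7 w 16.2 rpy [-90.2   0.3  -3.7]
turn [ 0.04 -0.02 -0.07]
[0.1, -0.02, 0.02]
[0.1, -0.0, 0.02]
[0.09, -0.0, 0.03]
mean bary
clk
```

>>> apply_moves(
  commands=[
    [[0.08,0,0.01,0,0,-0.05],[0.08,0,0.02,0,0,0]],
  ],
)

```text
clock: 19.43
eef_pos: [555.0, 75.5, 98.9]
tool_rot: [-1.575, 0.012, -0.065]
force: [-7.7, 0.7, 0.1]
width: 16.1
```

>>> apply_moves(
  commands=[
    [[0.08,0,0.02,0,0,0],[0.08,0,0.02,0,0,0]],
  ],
)

```text
clock: 19.6
eef_pos: [555.1, 75.5, 97.2]
tool_rot: [-1.577, 0.025, -0.065]
force: [-7.8, 0.6, -0.2]
width: 16.0
```

```bash
python3 -c "
from k import *
arc(5,3,101)"
```

```text
t 19.6 [555.1  75.5  97.2] ang 274.6 r 45.2 Frad -1.3 Ftan -7.7 Fz -0.2 w 16.0 rpy [-90.4   1.4  -3.7]
turn [ 0.07 -0.03 -0.29]
[0.09, -0.1, 0.02]
[0.09, -0.0, 0.03]
[0.09, -0.0, 0.03]
mean bary
clk
```

The stop is felt at about 274° (7.7 N tangential), so the drop was at about 251°, which agrees with the images. Now forward (clockwise) 360° past 251°.

>>> apply_moves(
  commands=[
    [[-0.1,-0.04,-0.01,0.03,0,-0.15],[-0.15,-0.04,0,0.03,0,-0.14],[-0.16,0,0.02,0,0,0],[-0.15,0,0.05,0,0,0]],
  ],
)

```text
clock: 19.98
eef_pos: [539.4, 77.3, 101.3]
tool_rot: [-1.574, -0.015, -0.067]
force: [1.4, -2.4, 0.6]
width: 15.9
```

```bash
python3 -c "
from k import *
arc(-9,8,100.5);hub();hub(slice(242,245))"
```

```text
t 19.98 [539.4  77.3 101.3] ang 254.3 r 44.8 Frad 2.0 Ftan 2.0 Fz 0.6 w 15.9 rpy [-90.2  -0.8  -3.8]
turn [ 0.04 -0.05  0.17]
[-0.17, 0.02, 0.05]
[-0.16, -0.0, 0.08]
[-0.15, -0.0, 0.1]
[-0.13, -0.0, 0.12]
[-0.11, -0.0, 0.14]
[-0.08, -0.0, 0.15]
[-0.06, -0.0, 0.17]
[-0.03, -0.0, 0.17]
mean bary
clk
S_19.22.npy [57, 50, 39, 32, 33, 34, 33, 29, 34, 38, 39, 38, 39, 39, 38, 37, 36, 38, 37, 41, 43, 36, 28, 26, 30, 29, 37, 36, 31, 36, 49, 52, 54, 54]
S_19.60.npy [29, 26, 21, 17, 17, 18, 21, 22, 24, 33, 38, 37, 36, 35, 35, 34, 34, 34, 33, 34, 39, 40, 33, 28, 30, 29, 39, 38, 31, 36, 48, 53, 54, 54]
S_19.98.npy [118, 120, 94, 60, 50, 50, 51, 45, 36, 29, 17, 8, 8, 8, 6, 7, 7, 7, 8, 7, 7, 8, 13, 33, 41, 32, 25, 24, 25, 25, 26, 31, 47, 53]
S_19.22.npy [161, 117, 72, 61, 60, 60, 59, 54, 50, 31, 14, 9, 10, 11, 10, 9, 11, 12, 13, 15, 14, 12, 26, 37, 31, 24, 24, 25, 26, 29, 36, 49, 53, 54]
S_19.60.npy [156, 110, 67, 55, 54, 54, 56, 53, 49, 46, 32, 19, 15, 16, 16, 18, 18, 21, 21, 22, 22, 20, 16, 23, 25, 24, 24, 25, 25, 29, 38, 50, 54, 54]
S_19.98.npy [12, 13, 14, 13, 12, 16, 37, 44, 45, 43, 42, 40, 39, 38, 35, 33, 31, 29, 28, 27, 23, 27, 36, 34, 33, 32, 28, 30, 39, 44, 46, 48, 52, 54]
```

>>> apply_moves(
  commands=[
    [[-0.15,0,0.05,0.02,0,0.1],[-0.15,0,0.08,0,0,0.06],[-0.15,0,0.1,0,0,0],[-0.13,0,0.12,0,0,0],[-0.11,0,0.14,0,0,0]],
  ],
)

```text
clock: 20.45
eef_pos: [512.7, 97.5, 101.8]
tool_rot: [-1.575, -0.003, -0.07]
force: [1.1, -1.3, -2.3]
width: 15.9
```

```bash
python3 -c "
from k import *
arc(-9,8,100.5);hub();hub(slice(242,245))"|grep -v S_19
```

```text
t 20.45 [512.7  97.5 101.8] ang 210.6 r 45.1 Frad -0.3 Ftan 1.6 Fz -2.3 w 15.9 rpy [-90.3  -0.2  -4. ]
turn [ 0.05 -0.09  0.04]
[-0.09, 0.03, 0.15]
[-0.06, -0.0, 0.16]
[-0.04, -0.0, 0.17]
[-0.01, -0.0, 0.18]
[0.02, -0.0, 0.18]
[0.05, -0.0, 0.17]
[0.07, -0.0, 0.16]
[0.1, -0.0, 0.15]
mean bary
clk
S_20.45.npy [96, 146, 161, 162, 162, 161, 160, 162, 162, 161, 159, 140, 86, 41, 32, 32, 32, 29, 26, 25, 24, 23, 24, 31, 43, 39, 43, 44, 34, 36, 48, 52, 53, 54]
S_20.45.npy [164, 163, 163, 164, 163, 161, 160, 161, 161, 161, 163, 163, 137, 88, 49, 35, 31, 30, 25, 24, 25, 26, 30, 38, 36, 38, 39, 38, 42, 55, 59, 56, 55, 54]
```

The hub edge is about 3 px (8 mm) lower in the side image, so the drop is confirmed. Continuing forward.

>>> apply_moves(
  commands=[
    [[-0.08,0.02,0.14,0.02,-0.05,0.04],[-0.06,0.02,0.16,0,-0.03,0],[-0.04,0,0.17,0,0,0],[-0.01,0,0.18,0,0,0],[0.02,0,0.18,0,0,0],[0.05,0,0.17,0,0,0]],
  ],
)

```text
clock: 21.0
eef_pos: [511.2, 141.9, 100.3]
tool_rot: [-1.574, -0.004, -0.062]
force: [3.8, -4.0, -1.9]
width: 16.0
```

```bash
python3 -c "
from k import *
arc(-9,8,100.3);hub()"|grep -v "S_19\|S_20.4"
```

```text
t 21.0 [511.2 141.9 100.3] ang 152.1 r 45.6 Frad -5.3 Ftan 1.7 Fz -1.9 w 16.0 rpy [-90.2  -0.2  -3.5]
turn [0.04 0.01 0.04]
[0.1, 0.0, 0.15]
[0.11, -0.0, 0.14]
[0.13, 0.0, 0.12]
[0.15, 0.0, 0.1]
[0.16, 0.0, 0.07]
[0.17, 0.0, 0.05]
[0.18, 0.0, 0.02]
[0.18, 0.0, -0.01]
mean bary
clk
S_21.00.npy [163, 163, 162, 161, 161, 160, 159, 161, 161, 160, 160, 155, 104, 48, 32, 31, 32, 33, 32, 32, 28, 26, 25, 28, 38, 38, 39, 45, 37, 43, 63, 77, 71, 59]
```

>>> apply_moves(
  commands=[
    [[0.09,0,0.13,0.02,0,0.02],[0.11,0,0.14,0,0,0],[0.13,0,0.12,0,0,0],[0.15,0,0.1,0,0,0],[0.16,0,0.07,0,0,0],[0.17,0,0.05,0,0,0],[0.18,0,0.02,0,0,0]],
  ],
)

```text
clock: 21.63
eef_pos: [550.2, 165.9, 98.1]
tool_rot: [-1.577, 0.011, -0.06]
force: [-0.9, -3.6, 0.2]
width: 15.8
```

```bash
python3 -c "
from k import *
arc(-9,8,100.3);hub()"|grep -v "S_19\|S_20.4"
```

```text
t 21.63 [550.2 165.9  98.1] ang 91.6 r 45.4 Frad -3.5 Ftan 1.0 Fz 0.2 w 15.8 rpy [-90.4   0.6  -3.5]
turn [ 0.07  0.03 -0.13]
[0.18, -0.06, -0.01]
[0.17, -0.0, -0.03]
[0.17, -0.0, -0.05]
[0.16, -0.0, -0.08]
[0.14, -0.0, -0.1]
[0.13, -0.0, -0.12]
[0.11, -0.0, -0.14]
[0.08, 0.0, -0.16]
mean bary
clk
S_21.00.npy [163, 163, 162, 161, 161, 160, 159, 161, 161, 160, 160, 155, 104, 48, 32, 31, 32, 33, 32, 32, 28, 26, 25, 28, 38, 38, 39, 45, 37, 43, 63, 77, 71, 59]
S_21.63.npy [146, 153, 157, 160, 160, 158, 158, 160, 160, 160, 158, 156, 126, 73, 38, 39, 51, 55, 55, 54, 51, 38, 28, 24, 32, 43, 39, 43, 45, 58, 102, 113, 86, 61]
```

>>> apply_moves(
  commands=[
    [[0.16,-0.04,-0.01,0.03,0.02,-0.08],[0.17,-0.03,-0.03,0.02,0,-0.05],[0.17,0,-0.05,0,0,0],[0.16,0,-0.08,0,0,0],[0.14,0,-0.1,0,0,0],[0.13,0,-0.12,0,0,0],[0.11,0,-0.14,0,0,0]],
  ],
)

```text
clock: 22.27
eef_pos: [589.9, 144.8, 99.2]
tool_rot: [-1.567, 0.01, -0.059]
force: [-3.4, -0.8, -0.9]
width: 16.1
```

```bash
python3 -c "
from k import *
arc(-9,8,100.3);hub()"|grep -v "S_19\|S_20.4"
```

```text
t 22.27 [589.9 144.8  99.2] ang 32.3 r 45.5 Frad -3.3 Ftan 1.1 Fz -0.9 w 16.1 rpy [-89.8   0.6  -3.4]
turn [-0.04  0.05 -0.11]
[0.08, -0.03, -0.16]
[0.07, -0.0, -0.16]
[0.04, -0.0, -0.17]
[0.01, -0.0, -0.18]
[-0.01, -0.0, -0.18]
[-0.04, -0.0, -0.17]
[-0.07, 0.0, -0.16]
[-0.09, 0.0, -0.15]
mean bary
clk
S_21.00.npy [163, 163, 162, 161, 161, 160, 159, 161, 161, 160, 160, 155, 104, 48, 32, 31, 32, 33, 32, 32, 28, 26, 25, 28, 38, 38, 39, 45, 37, 43, 63, 77, 71, 59]
S_21.63.npy [146, 153, 157, 160, 160, 158, 158, 160, 160, 160, 158, 156, 126, 73, 38, 39, 51, 55, 55, 54, 51, 38, 28, 24, 32, 43, 39, 43, 45, 58, 102, 113, 86, 61]
S_22.27.npy [128, 143, 157, 161, 162, 160, 160, 162, 162, 161, 160, 160, 146, 90, 36, 24, 25, 28, 32, 44, 51, 44, 32, 25, 27, 41, 40, 39, 45, 63, 104, 114, 87, 61]
```

>>> apply_moves(
  commands=[
    [[0.08,-0.01,-0.14,-0.02,0.03,-0.06],[0.06,-0.01,-0.16,0,0.02,-0.04],[0.03,0,-0.17,0,0,0],[0.01,0,-0.18,0,0,0],[-0.01,0,-0.18,0,0,0],[-0.05,0,-0.17,0,0,0],[-0.08,0,-0.16,0,0,0]],
  ],
)

```text
clock: 22.9
eef_pos: [590.4, 97.4, 100.1]
tool_rot: [-1.564, -0.002, -0.062]
force: [0.1, 3.2, -1.1]
width: 16.1
```

```bash
python3 -c "
from k import *
arc(-9,8,100.3,img=False)"
```

```text
t 22.9 [590.4  97.4 100.1] ang 329.3 r 45.3 Frad -1.6 Ftan 2.8 Fz -1.1 w 16.1 rpy [-89.6  -0.1  -3.6]
turn [-0.08  0.    0.02]
[-0.1, -0.01, -0.15]
[-0.12, -0.0, -0.13]
[-0.13, -0.0, -0.11]
[-0.15, -0.0, -0.09]
[-0.16, -0.0, -0.07]
[-0.17, -0.0, -0.04]
[-0.18, -0.0, -0.01]
[-0.18, -0.0, 0.01]
mean bary
```

>>> apply_moves(
  commands=[
    [[-0.1,0,-0.13,-0.05,0,0],[-0.12,0,-0.13,-0.03,0,0],[-0.13,0,-0.11,0,0,0],[-0.15,0,-0.09,0,0,0],[-0.16,0,-0.07,0,0,0],[-0.17,0,-0.04,0,0,0],[-0.17,0,-0.01,0,0,0]],
  ],
)

```text
clock: 23.48
eef_pos: [550.7, 75.1, 101.9]
tool_rot: [-1.569, -0.014, -0.063]
force: [2.0, 3.2, -0.7]
width: 16.1
```

```bash
python3 -c "
from k import *
arc(-7,3,100.3)"
```

```text
t 23.48 [550.7  75.1 101.9] ang 268.9 r 45.4 Frad -3.3 Ftan 1.9 Fz -0.7 w 16.1 rpy [-89.9  -0.8  -3.6]
turn [-0.02 -0.    0.16]
[-0.14, 0.04, 0.01]
[-0.14, -0.0, 0.02]
[-0.13, -0.0, 0.04]
mean bary
clk
```

Remaining ~18° (14 mm).

>>> apply_moves(
  commands=[
    [[-0.13,0.02,0.01,0,0,0.1],[-0.13,0.01,0.03,0,0,0.05],[-0.06,0,0.02,0,0,0],[0,0,0,0,0,0],[0,0,0,0,0,0]],
  ],
)

```text
clock: 23.95
eef_pos: [536.5, 77.7, 101.2]
tool_rot: [-1.57, -0.002, -0.063]
force: [0.3, 2.4, 0.3]
width: 16.5
```

```bash
python3 -c "
from k import *
arc(-2,1,100.3)
im=np.load('S_22.27.npy');S=shot('side')
a=S['image'][140:230,195:285,::-1];cv2.imwrite('pics/f.png',cv2.resize(a,None,fx=6,fy=6,interpolation=cv2.INTER_CUBIC))"
```

```text
t 23.95 [536.5  77.7 101.2] ang 250.7 r 45.3 Frad -2.3 Ftan -0.5 Fz 0.3 w 16.5 rpy [-90.   -0.1  -3.6]
turn [-0.01 -0.    0.02]
[-0.04, 0.02, 0.02]
mean bary
clk
```

View pics/f.png

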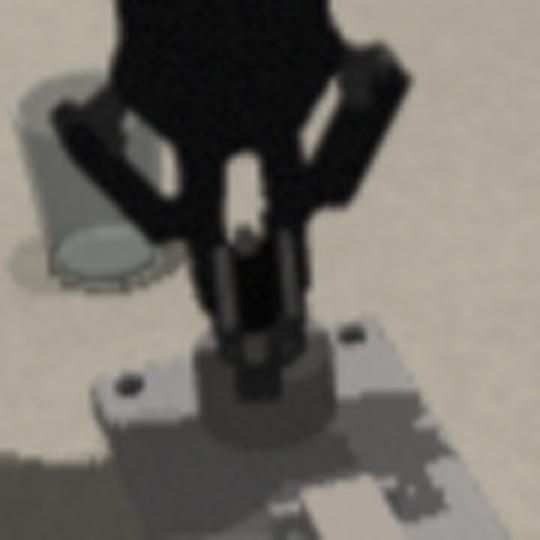

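The last picture shows the sleeve gripped at (258,285), the pin bared below it, and the arm low at (258,380). The angle is 250.7° against a target of 251°. Handing in.

```bash
python3 -c "
from h import *
plan(536.5,77.7,101,-3.6);print(np.abs(readout.read_state()['qd']).max());print(finish_job())"
```

```text
t 24.05 pos [536.5  77.7 101.1] rpy [-90.   -0.1  -3.6] F [0.2 2.5 0.3] T [ 0.54 -0.16 -0.07] w 15.9
 shift [-0.  0. -0.] turn [-0.01 -0.    0.02] q [-0.45  0.7   0.4   1.94 -0.47  0.59  0.19]
0.0032004128130098996
the job is handed in; nothing more can be done
None
```

I did both parts in the order asked and handed the job in at 24 s, with the gripper still holding the crank's sleeve. No verdict was reported.

**Smoothing:**
- I took the grey-handled block and drew it along the seal bar. Its centre went from about 6 mm inside the screw end to about 8 mm inside the other end.
- The bar started the stroke about 4.5 mm down and then stayed 5.5–6.7 mm down, judged from tool height; the push was about 7 N. It never came near the 12 mm bottom.
- The block was left standing upright on the bench near (523, −250) mm. A side picture confirmed it and showed the bar back up.

**Screw:**
- **Finding the drop:** I turned the crank backward past the drop until it touched the stop at about 274°, with about 8 N on the sleeve. Taking 0.4 rad off that puts the drop at about 251°. The pictures agree: the crank had not dropped at 240° and had dropped by 263°. Once I turned forward again, the hub stood about 3 px (8 mm) lower.
- **Forward turn:** I then turned it forward one full turn, ending at 250.7° with the arm still and the sleeve gripped (opening about 16 mm).

**Not confirmed:**
- I did not measure the final depth of about 16 mm directly. It follows from the turn angle, the hub sinking steadily in the pictures during the turn, and the arm sitting low in the last picture.
- The drop angle rests on the "about 0.4 rad" figure, so it could be off by a few degrees.
- The side and top cameras disagreed by up to about 6 mm on some points. I averaged them or checked by touch.

I saw no sign of contact with the beaker, jar or tube rack, but I did not check all three in a final picture.

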